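Dispense the nuts into the dish

ROBOT

A 6-joint arm with a two-finger parallel gripper is mounted at the origin on the work surface. World frame = base frame: x ahead of the robot, y to its left, z up, the work surface at z = 0. Lengths are in mm, angles in rad, forces in N, time in s.
With the tool pointing down it reaches from about 350 to 975 mm from the base axis. Payload 17.4 kg.
Tool frame: the origin (TCP) lies between the finger pads; the fingertips stand 25 mm ahead of it and the grasp point (between the pads) lies 6 mm ahead of it (manip.tcp_to_tips is the z of the fingertips in the tool frame, in mm); z points along the fingers, y is the line along which they close (so a half turn about z gives the same grasp; the last joint's range is limited). The gripper opens to 85 mm and grips with 20 to 120 N. Pads are 22 mm wide; open, the fingers measure 114 mm over their backs; the gripper's body (76 mm by 85 mm) begins 54 mm behind the grasp point. The pads swing forward as they close: fully open they stand 13 mm farther back than shut.
Start: joints at [-1.16, 0.116, 1.442, -0, 1.584, -0.038], TCP at [292.864, -608.164, 256.303] pointing down, gripper open.
Joint ranges: [-2.83, 2.83], [-0.83, 2.19], [0.07, 2.5], [-1.14, 4.28], [0.01, 3], [-2.97, 2.97]. Speed limits (rad/s): [1.89, 1.89, 2.22, 3.14, 3.14, 3.14].

INTERFACE

Orientations are given as a 3x3 rotation matrix whose columns are the frame's x, y, z axes.
In Python, from cell import manip gives the robot as it stands.
- The arm moves only by the tool arm_command, never from a script. Its argument "deltas" is a list that holds one entry, the list of rows, each a list of 5 numbers: the shift along the tool's x, y, z in mm, then the turn about the tool's z in degrees, then the closure, from 0 (fully open) to 1 (shut). In form: [[[x, y, z, twist, fingers], ...]]. A call has 1 to 12 rows; each row shifts and turns the commanded pose from where the row before left it, along the tool's axes as they then stand; what a row does not reach is not made up. A row lasts 1/12 s, in which the tool goes at most 41.7 mm and 7.16 degrees, less where a joint would pass 70% of its speed; a pose out of reach is approached as far as the arm can. A call is refused whole if a number of a shift passes 41.7 or a number of a turn 7.16, either way. A call with a gripper value outside its range is refused whole. The fingers move at their own pace and stop on an object; "force" is the grip in N (left out, the last holds). Time passes only in rows, so rows that do not move let the fingers close. It gives the time, the measured TCP pose, the force, the opening and the grip force at its end, in the units of the state.
- manip.read_state(): the state, without advancing time (a new reading comes with each control period).
- manip.camera(name): name is "scene" or "top" or "wrist"; returns a dict with "image" (420x560x3 uint8, blue, green, red), "fx", "fy", "cx", "cy" (pixels), "view" (4x4, takes a point from world to camera coordinates). Camera axes: x right, y up, looking along -z (the intrinsics and any distortion apply to the point x, -y, -z); pixel columns grow to the right and rows downward; lengths in mm; the calibration is good to about 2 mm. A picture is of the moment at which its call begins. There is no depth.
- manip.job_done(): hands the job in; it is judged then, once.
Trained networks look in a picture, given as the dict that the camera call returned (one of the last four; its "shot" number tells which), for a name from the list of things; names that differ only in an ending like _2 or _b are one class to them, and where a whole thing is asked for, a point or a joint stands for the part that bears it (a point fixed in the world has none). Each returns a list of dicts, best first, with "score" (0 to 1); they miss things now and then, are a little off and sometimes report something else, mostly with a low value. They report only what shows in the picture. A call takes as long as a camera call. They do not tell look-alikes from the thing itself.
- manip.look_for(picture, label): "box" ([left, top, width, height] as shares, 0 to 1, of the picture: columns of its width, rows of its height, round what is visible of it).
- manip.mark_of(picture, label): "location" ([column, row] as shares, 0 to 1, of the picture: columns of its width, rows of its height: a listed point, or the origin of a listed thing).
The state is a dict: "time_s": time; "joint_pos": joint angles; "qd": joint speeds; "joint_torque": joint torques, N m; "eef_pos": TCP position; "tool_rot": TCP orientation; "force": force on the tool from outside, world axes, zero at the start; "torque": the same for the moment, N m; "gripper_width": finger opening in mm; "gripper_force": force on a finger pad.
Only numpy, scipy, OpenCV 4.12 (cv2) and the standard library are available. Lean on these libraries where they do the work, as an engineer would, in place of code of your own. Each camera call takes 0.05 s, during which the arm holds its last target. There are 200 camera calls.

TASK

Slide the round ceramic dish along the counter until it stands centred under the spout of the clear nut dispenser, then press the dispenser lever's finger plate right down so that its other end lifts the gate, keep it down until all six nuts have rolled out into the dish, and let it up again so that the gate shuts, leaving the dish where it is. Do all this with the fingertips or the outside of the fingers: do not lift or tip the dish, do not touch the nuts or the gate, and do not shift the glass lid, spoon, spatula or processor bowl.

Things in the scene. Friction and masses are not known exactly. Their poses are not given: they have to be found in the camera images.
- dispenser: Fixed nut dispenser: white foot and column, clear hopper, clear spout hood in front. Origin on the counter; x points back from spout to hopper, z up. In this frame (mm): foot x 20 to 170, y +-65, 14 high; hopper x -22 to 132, y +-34, z 78 to 247, lid knob to 261; spout hood x -90 to -18, y +-30, z 72 to 135. Nothing hangs below z 72 in front of the foot: the dish goes there.
- spout (a point): Middle of the spout's open underside, 72 mm above the counter, at (-62, 0, 72) mm in the dispenser's frame, axes alike. The nuts fall straight down here.
- plate (a point): Top centre of the lever's white finger plate (40 x 44 mm), at the lever's front end, farthest from the hopper: x -142 mm in the dispenser's frame. At rest 180 mm above the counter, front edge tilted up 0.34 rad; right down 130 mm, front edge tilted down 0.34 rad; its x barely changes. It moves with the lever. The nearest higher thing is the hopper, 120 mm behind.
- lever (a joint): Angle of the rocking lever, rad: 0 at rest, gate shut; 0.68 finger plate right down at its stop, gate fully up. The pivot pin lies across the spout at (-70, 0, 150) mm in the dispenser's frame, between two ears 166 high. A return spring asks about 3 N on the plate to start and 6 N at the stop, and brings it back to 0 when let go.
- gate: Steel gate blade, 50 wide, 50 high, 4 thick, across the chute between hopper and spout, hung on the lever's rear end. Origin: middle of its lower edge, 86 mm above the counter when shut; the lever slides it straight up, 33 mm at the stop. The nuts can pass from about 0.6 rad of lever.
- dish: Loose round white ceramic dish, open on top, about 0.45 kg: 150 mm across the rim, 120 mm at its foot, 45 mm high, wall 4 mm, outer radius 72 mm at 25 mm height, inner floor 5 mm up. Origin: centre of its underside, z up. It slides flat when pushed on its side. It starts beside the spout, to its left or right.
- nut1: One of the six nuts: a loose round brown nut in its hard shell, 26 mm across, 12 g. Origin at its centre. They start lying two abreast in three rows on the hopper's floor (sloping 15 degrees towards the spout), held back by the gate.
- nut2: One of the six nuts: a loose round brown nut in its hard shell, 26 mm across, 12 g. Origin at its centre. They start lying two abreast in three rows on the hopper's floor (sloping 15 degrees towards the spout), held back by the gate.
- nut3: One of the six nuts: a loose round brown nut in its hard shell, 26 mm across, 12 g. Origin at its centre. They start lying two abreast in three rows on the hopper's floor (sloping 15 degrees towards the spout), held back by the gate.
- nut4: One of the six nuts: a loose round brown nut in its hard shell, 26 mm across, 12 g. Origin at its centre. They start lying two abreast in three rows on the hopper's floor (sloping 15 degrees towards the spout), held back by the gate.
- nut5: One of the six nuts: a loose round brown nut in its hard shell, 26 mm across, 12 g. Origin at its centre. They start lying two abreast in three rows on the hopper's floor (sloping 15 degrees towards the spout), held back by the gate.
- nut6: One of the six nuts: a loose round brown nut in its hard shell, 26 mm across, 12 g. Origin at its centre. They start lying two abreast in three rows on the hopper's floor (sloping 15 degrees towards the spout), held back by the gate.
- glass_lid: Bystander: loose domed glass pan lid, 135 mm across, 25 high with a black knob up to 48 mm, lying rim down on the side of the spout opposite the dish. Origin: centre of its underside.
- spoon: Bystander: loose steel spoon, 190 mm long, lying beside the hopper. Its length lies along its x.
- spatula: Bystander: loose red silicone spatula, 230 mm long, lying in front of the dispenser and to one side. Its length lies along its x.
- bowl: Bystander: loose white plastic food processor bowl, 184 mm across, 130 high, with a side handle (reaching 133 mm from its axis) and a centre tube, standing far to the right. Origin: centre of its underside.
- processor: Bystander: food processor base with one square press button, 200 x 190 mm, 165 high to the spindle's top, fixed on the counter far to the left. Origin: centre of its underside.
Not all that is in view belongs to the job. What is shaped like the dish but green or red is not meant.

How it is judged (in metres and radians):
On the way, in this order (a step that is already met when the one before it is completed fails the run):
1. The dish stands flat under the spout (its centre within 25 mm of the spout's middle, seen from above) while the gate is still shut (horizontal distance between dish and spout below 0.025 m and value of joint lever below 0.1 rad and linear speed of dish below 0.02 m/s), for 0.2 s.
2. The finger plate is pressed right down (lever beyond 0.58 rad) and the gate is up (value of joint lever above 0.58 rad and horizontal distance between dish and spout below 0.03 m), for 0.3 s.
At the end, for the whole second after the job is handed in: The gate is shut again (lever below 0.06 rad); the dish stands flat on the counter with its centre within 30 mm of the spout's middle, at rest; all six nuts lie in the dish at rest (centres within 64 mm of its centre, below 55 mm) (value of joint lever below 0.06 rad and horizontal distance between dish and spout below 0.03 m and height (world z) of dish below 0.004 m and angle between dish's own z axis and vertical below 0.05 rad and linear speed of dish below 0.01 m/s and horizontal distance between each of nut1, nut2, nut3, nut4, nut5, nut6 and dish below 0.064 m and height (world z) of each of nut1, nut2, nut3, nut4, nut5, nut6 below 0.055 m and linear speed of each of nut1, nut2, nut3, nut4, nut5, nut6 below 0.05 m/s); the robot touches nothing.
It fails at once if The dish is lifted off the counter (more than 8 mm) or tipped (more than 0.15 rad) (height (world z) of dish above 0.008 m or angle between dish's own z axis and vertical above 0.15 rad).
It fails at once if A nut is touched by the robot (contact force between any of the fingers, the arm and nut1 above 0.3 N or contact force between any of the fingers, the arm and nut2 above 0.3 N or contact force between any of the fingers, the arm and nut3 above 0.3 N or contact force between any of the fingers, the arm and nut4 above 0.3 N or contact force between any of the fingers, the arm and nut5 above 0.3 N or contact force between any of the fingers, the arm and nut6 above 0.3 N).
It fails at once if The gate blade itself is pushed by the robot (contact force between any of the fingers, the arm and gate above 1 N).
It fails at once if The glass lid, spoon, spatula or processor bowl is shifted by more than 15 mm (distance of any of glass_lid, spoon, spatula, bowl from where it was at the start of the episode above 0.015 m).
It also fails if it takes over 64 s, if anything falls off the work surface, if the arm or the gripper's body presses on something with over 40 N, if the wrist force passes 120 N, or if a joint passes its speed limit or range.

## Working session

There is one attempt and no reset: what is moved stays moved. The work goes in short steps, Python scripts to look and compute and a tool call to move; the robot and the scene stay as the last step left them, time stands still between calls to the robot, and variables do not carry over. Pictures are saved under pics/ and viewed, at most 10 in all, crops included, and the job is handed in when it is done.

Besides the shell and the picture viewer there is one more tool, called as name(argument=value, ...), one argument or row to a line, values as JSON. arm_command: Moves the arm, as the interface text tells. Its arguments: {"type":"object","properties":{"deltas":{"type":"array","items":{"type":"array","items":{"type":"array","items":{"type":"number"}}}},"force":{"type":"number"}},"required":["deltas"]}

```bash
mkdir -p pics && cat > h.py <<'E'
import numpy as np, cv2
from cell import manip
def ray(p,u,v):
    V=np.array(p["view"]);R=V[:3,:3];o=-R.T@V[:3,3]
    d=R.T@np.array([(u-p["cx"])/p["fx"],-(v-p["cy"])/p["fy"],-1]);return o,d
def atz(p,u,v,z):
    o,d=ray(p,u,v);return o+d*(z-o[2])/d[2]
def proj(p,X):
    V=np.array(p["view"]);c=V[:3,:3]@np.array(X)+V[:3,3]
    return p["cx"]+p["fx"]*c[0]/-c[2],p["cy"]-p["fy"]*c[1]/-c[2]
def tri(l):
    A=np.zeros((3,3));b=np.zeros(3)
    for o,d in l:
        d=d/np.linalg.norm(d);M=np.eye(3)-np.outer(d,d);A+=M;b+=M@o
    return np.linalg.solve(A,b)
E
cat > a.py <<'E'
from h import *
zs=dict(spout=72,plate=180,dish=0,glass_lid=0,dispenser=0,spatula=0,spoon=0,bowl=0,gate=86)
P={n:manip.camera(n) for n in("scene","top")}
for n,p in P.items():
    cv2.imwrite(f"pics/{n}0.png",p["image"]); print(n,p["image"].shape,p.keys())
    for k,z in zs.items():
        for m in manip.mark_of(p,k)[:2]:
            u,v=m["location"][0]*560,m["location"][1]*420
            print(n,k,round(m["score"],2),round(u),round(v),atz(p,u,v,z).round())
print(manip.read_state()["tool_rot"])
E
python3 a.py
```

```text
scene (420, 560, 3) dict_keys(['image', 'fx', 'fy', 'cx', 'cy', 'view', 'shot'])
scene spout 0.95 275 223 [541.  40.  72.]
scene plate 0.47 280 220 [475.  52. 180.]
scene dish 0.88 338 173 [ 703. -325.    0.]
scene dish 0.56 318 219 [ 533. -138.    0.]
scene glass_lid 0.62 224 247 [570. 234.   0.]
scene dispenser 0.67 268 217 [623.  33.  -0.]
scene spatula 0.87 246 278 [417. 212.   0.]
scene spoon 0.64 291 188 [ 716. -114.    0.]
scene bowl 0.76 396 185 [ 546. -512.    0.]
top (420, 560, 3) dict_keys(['image', 'fx', 'fy', 'cx', 'cy', 'view', 'shot'])
top spout 0.75 269 218 [541.  47.  72.]
top plate 0.54 268 238 [468.  50. 180.]
top dish 0.96 368 282 [ 302. -300.    0.]
top dish 0.76 372 169 [ 711. -330.    0.]
top glass_lid 0.78 221 217 [552. 222.   0.]
top dispenser 0.8 269 201 [603.  47.   0.]
top spatula 0.61 223 253 [420. 218.   0.]
top spoon 0.79 310 172 [ 705. -107.    0.]
top bowl 0.82 428 212 [ 550. -529.    0.]
top bowl 0.39 271 217 [547.  42.   0.]
top gate 0.49 273 210 [567.  32.  86.]
[[ 9.00951145e-01  4.33920538e-01  1.99364322e-05]
 [ 4.33920538e-01 -9.00951144e-01 -3.93521542e-05]
 [ 8.86043454e-07  4.41051958e-05 -9.99999999e-01]]
```

View pics/scene0.png

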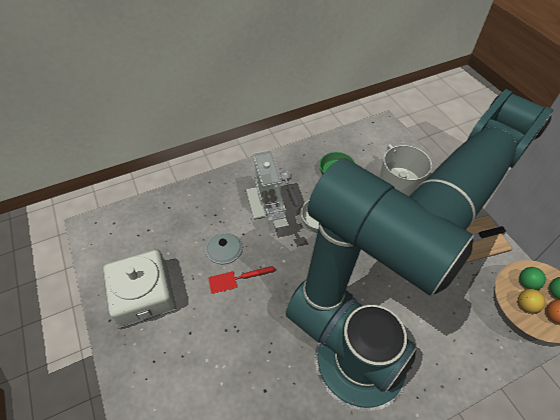

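View pics/top0.png

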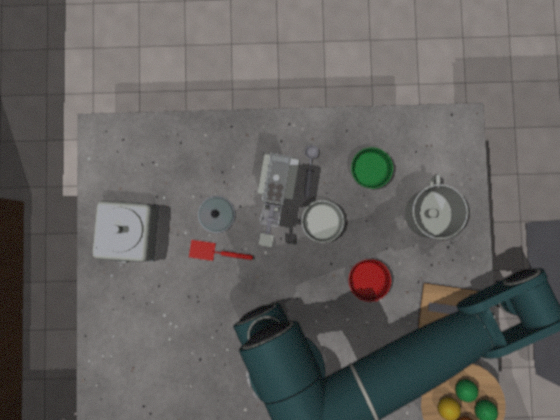

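The top view shows the white dish at about (323,221), green dish at (372,168), red dish at (370,280), finger plate at (267,240), and glass lid at (215,213). I'll zoom in for the dispenser yaw and fit the dish rim.

```bash
cat > b.py <<'E'
from h import *
p=manip.camera("top");im=p["image"]
c=im[140:270,180:360];cv2.imwrite("pics/c1.png",cv2.resize(c,None,fx=4.4,fy=4.4,interpolation=cv2.INTER_CUBIC))
g=cv2.medianBlur(cv2.cvtColor(im,cv2.COLOR_BGR2GRAY),3)
print("fx",p["fx"],"pos",ray(p,0,0)[0])
big=cv2.resize(g[180:265,290:360],None,fx=4,fy=4,interpolation=cv2.INTER_CUBIC)
C=cv2.HoughCircles(big,cv2.HOUGH_GRADIENT,1,50,param1=100,param2=20,minRadius=65,maxRadius=105)
for x,y,r in C[0][:3]:
    u,v=290+x/4,180+y/4;print("circ",u,v,r/4,atz(p,u,v,45).round(1),atz(p,u,v,0).round(1), "rim r",(atz(p,u+r/4,v,45)-atz(p,u,v,45)).round())
for k in("spout","plate","lever","dish","gate"):
    for b in manip.look_for(p,k)[:2]:
        l,t,w,h=np.array(b["box"])*[560,420,560,420];print(k,round(b["score"],2),np.round([l,t,l+w,t+h],1))
E
python3 b.py
```

```text
fx 463.5447962669305 pos [ 454.99280193   18.36449128 1680.81459632]
circ 325.875 221.375 18.85 [ 523.2 -152.7   45. ] [ 525.1 -157.4    0. ] rim r [ -2. -66.   0.]
spout 0.8 [255.8 153.8 298.8 247.9]
spout 0.18 [200.  197.9 236.2 232.4]
plate 0.63 [260.7 208.1 271.1 245.7]
lever 0.71 [254.4 152.3 299.5 249.3]
lever 0.61 [259.  208.6 274.6 247.9]
dish 0.94 [305.7 200.3 342.4 242.3]
dish 0.57 [350.1 264.7 390.7 298.7]
```

View pics/c1.png

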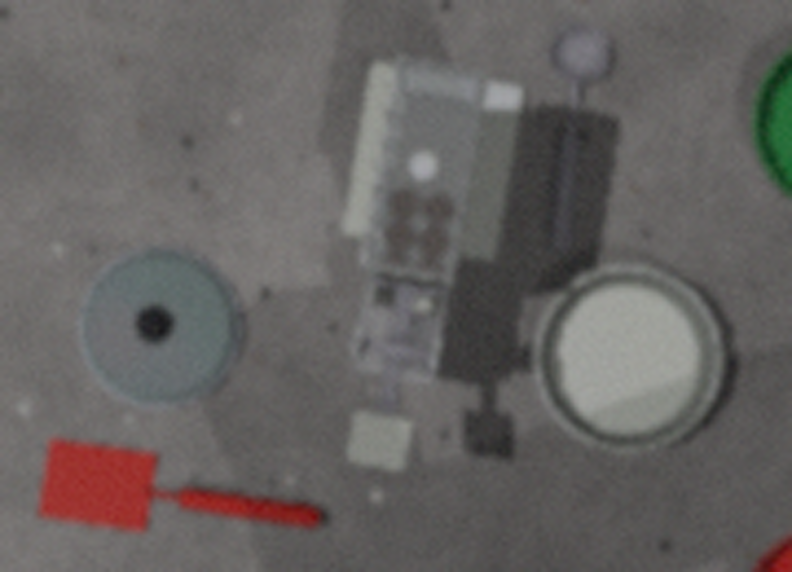

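The crop shows the dish centre at crop (632,357), the plate at (380,440), foot corners near (343,235), (372,62), (523,86), and the dispenser axis tilted roughly 0.15 rad. I'll fit the dispenser pose.

```bash
cat > c.py <<'E'
from h import *
from scipy.optimize import least_squares
p=manip.camera("top");s=manip.camera("scene")
px=lambda a:(a[0]/4.4+180-.4,a[1]/4.4+140-.4)
obs=[((-142,0,180),(380,440)),((20,65,14),(343,236)),((170,65,14),(371,61)),((170,-65,14),(523,86)),((-90,-30,135),(437,380)),((-90,30,135),(354,370))]
def W(q,P):
    c,n=np.cos(q[2]),np.sin(q[2]);return np.array([q[0]+c*P[0]-n*P[1],q[1]+n*P[0]+c*P[1],P[2]])
f=lambda q:np.concatenate([np.subtract(proj(p,W(q,P)),px(o)) for P,o in obs])
r=least_squares(f,[600,45,-.15],loss="soft_l1",x_scale=[100,100,.1]);q=r.x
print(q,f(q).reshape(-1,2).round(1))
print("spout",W(q,(-62,0,72)),"plate",W(q,(-142,0,180)))
print("knob px pred",proj(p,W(q,(55,0,261))),px((424,165)))
for n,pp in(("scene",s),("top",p)): print(n,"spout/plate px",proj(pp,W(q,(-62,0,72))),proj(pp,W(q,(-142,0,180))))
d=atz(p,*px((632,357)),45);print("dish",d, atz(p,*px((732,357)),45)-d)
for n,o,z in(("lid",(161,327),10),("spat tip",(325,518),8),("spat head",(40,518),3),("spoon near",(560,245),5)):print(n,atz(p,*px(o),z).round())
cv2.imwrite("pics/s1.png",cv2.resize(s["image"][140:290,190:360],None,fx=4,fy=4,interpolation=cv2.INTER_CUBIC))
E
python3 c.py
```

```text
[ 6.00644293e+02  2.90575650e+01 -1.88235354e-01] [[ 0.4  0.8]
 [-0.5  0.1]
 [-0.1 -0.7]
 [ 0.7 -0.7]
 [-0.8  0.5]
 [ 0.3 -0.1]]
spout [539.73946285  40.65935915  72.        ] plate [461.15258485  55.62941613 180.        ]
knob px pred (np.float64(276.0811586614822), np.float64(177.14598505173498)) (275.9636363636364, 177.1)
scene spout/plate px (np.float64(275.22033437457327), np.float64(222.92875865351107)) (np.float64(281.0751997219938), np.float64(223.30376657726185))
top spout/plate px (np.float64(270.8635197189777), np.float64(217.73069786871682)) (np.float64(266.34320566362607), np.float64(240.3845517016626))
dish [ 525.68176448 -143.48598808   45.        ] [ -2.10365651 -80.09500773   0.        ]
lid [562. 239.  10.]
spat tip [402. 108.   8.]
spat head [408. 342.   3.]
spoon near [621. -91.   5.]
```

View pics/s1.png

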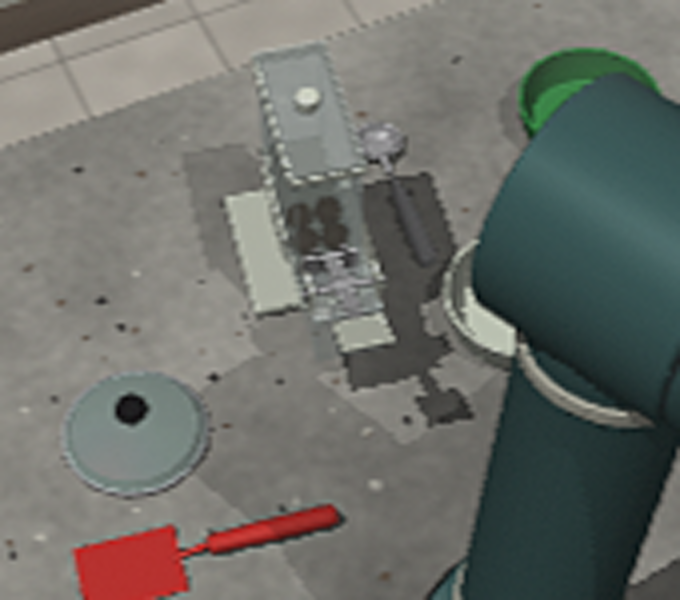

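The oblique crop has the plate at about (364,333), i.e. full-frame (281,223), which matches the fit. The arm partly hides the dish. The spout is at (540,41) and the dish at about (526,-143), so the push is nearly along +y. I'll cradle the rim with half-open fingers, so first I travel to a staging point behind the dish.

arm_command(
  deltas=[
    [[28,-17.5,0,-5,0.4],[30,-18.8,0,-5,0.4],[28,-21,0,-5,0.4],[26,-24,0,-5,0.4],[24,-26,0,-5,0.4],[22,-28,0,-5,0.4],[19,-30,0,-5,0.4],[16,-31,0,-5,0.4],[14,-32,0,-5,0.4],[0,0,0,-5,0.4],[0,0,0,-5,0.4],[0,0,0,-5,0.4]],
  ],
)

```text
time_s: 2.4
eef_pos: [274.6, -322.1, 256.9]
tool_rot: [[0.07, 0.998, 0.001], [0.998, -0.07, -0.001], [-0.001, 0.001, -1.0]]
force: [0.2, -0.6, -0.5]
gripper_width: 51.2
gripper_force: 0.0
```

```bash
cat > d.py <<'E'
from h import *
import sys
# usage: x y z yawdeg -> tool-frame shift (before turning), twist
s=manip.read_state();R=np.array(s["tool_rot"]);t=np.array(s["eef_pos"])
print("t",s["time_s"],t.round(1),"yaw y",np.degrees(np.arctan2(R[1,1],R[0,1])).round(1),"F",np.round(s["force"],1),"w",s["gripper_width"])
if len(sys.argv)>3: print("shift",(R.T@(np.array(list(map(float,sys.argv[1:4])))-t)).round(1))
if len(sys.argv)>4: print("twist",-(float(sys.argv[4])-np.degrees(np.arctan2(R[1,1],R[0,1]))))
E
python3 d.py 517 -251 256 -4.4; python3 -c "from cell import manip;print(manip.tcp_to_tips)"
```

```text
t 2.4 [ 274.6 -322.1  256.9] yaw y -4.0 F [ 0.2 -0.6 -0.5] w 51.15895575747403
shift [ 88.  236.7   1.1]
twist 0.36254065504647404
25.0
```

arm_command(
  deltas=[
    [[11,29.6,0,0,0.4],[11,29.6,0,0,0.4],[11,29.6,0,0,0.4],[11,29.6,0,0,0.4],[11,29.6,0,0,0.4],[11,29.6,0,0,0.4],[11,29.6,0,0,0.4],[11,29.5,0,0,0.4],[0,0,30,0,0.4],[0,0,30,0,0.4],[0,0,30,0,0.4],[0,0,20,0,0.4]],
  ],
)

```text
time_s: 3.4
eef_pos: [517.0, -251.8, 143.3]
tool_rot: [[0.074, 0.997, -0.002], [0.997, -0.074, 0.001], [0.001, -0.002, -1.0]]
force: [-0.8, 0.1, -1.1]
gripper_width: 51.4
gripper_force: 0.0
```

```bash
python3 d.py 517 -251 42 -4.4; python3 - <<'E'
from h import *
P={n:manip.camera(n) for n in("scene","wrist","top")}
for n,p in P.items():
    for m in manip.mark_of(p,"dish")[:3]:
        u,v=m["location"][0]*560,m["location"][1]*420;print(n,round(m["score"],2),round(u),round(v),atz(p,u,v,0).round())
a=cv2.resize(P["wrist"]["image"],(400,300));b=cv2.resize(P["scene"]["image"][100:310,180:460],(400,300))
cv2.imwrite("pics/w2.png",np.hstack([a,b]))
E
```

```text
t 3.4 [ 517.  -251.8  143.3] yaw y -4.3 F [-0.8  0.1 -1.1] w 51.354392397206595
shift [  0.7   0.2 101.3]
twist 0.13967411641765803
scene 0.6 338 172 [ 711. -331.    0.]
scene 0.57 318 220 [ 526. -133.    0.]
wrist 0.94 70 268 [ 315. -297.    0.]
wrist 0.9 281 68 [ 527. -138.    0.]
wrist 0.58 490 263 [ 712. -321.    0.]
top 0.81 368 280 [ 310. -302.    0.]
top 0.77 372 172 [ 702. -331.    0.]
top 0.59 324 219 [ 534. -151.    0.]
```

View pics/w2.png

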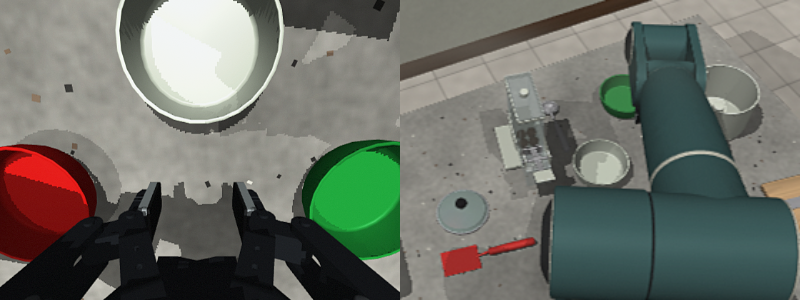

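The wrist view (left) shows the white dish centred straight ahead of the fingers, and the area below the fingers is free. Next I lower and push.

arm_command(
  deltas=[
    [[0,0,25,0,0.4],[0,0,25,0,0.4],[0,0,25,0,0.4],[0,0,20,0,0.4],[0,0,6,0,0.4],[5,0,0,0,0.4],[7,0,0,0,0.4],[7,0,0,0,0.4],[5,0,0,0,0.4],[5,0,0,0,0.4],[5,0,0,0,0.4],[5,0,0,0,0.4]],
  ],
)

```text
time_s: 4.7
eef_pos: [520.8, -213.3, 46.1]
tool_rot: [[0.075, 0.997, 0.001], [0.997, -0.075, -0.001], [-0.001, 0.001, -1.0]]
force: [-0.4, -3.3, 2.8]
gripper_width: 51.3
gripper_force: 1.6
```

arm_command(
  deltas=[
    [[5,0,0,0,0.4],[5,0,0,0,0.4],[5,0,0,0,0.4],[5,0,0,0,0.4],[5,0,0,0,0.4],[5,0,0,0,0.4],[5,0,0,0,0.4],[5,0,0,0,0.4],[5,0,0,0,0.4],[5,0,0,0,0.4],[4,0,0,0,0.4],[2,0,0,0,0.4]],
  ],
)

```text
time_s: 5.7
eef_pos: [524.6, -157.1, 45.3]
tool_rot: [[0.074, 0.997, -0.0], [0.997, -0.074, 0.0], [0.0, -0.0, -1.0]]
force: [0.5, -3.2, 2.4]
gripper_width: 51.1
gripper_force: 1.7
```

```bash
cat > e.py <<'E'
from h import *
p=manip.camera("wrist")
for m in manip.mark_of(p,"dish")[:3]:
    u,v=m["location"][0]*560,m["location"][1]*420;print(round(m["score"],2),round(u),round(v),atz(p,u,v,0).round())
p=manip.camera("top")
for m in manip.mark_of(p,"dish")[:3]:
    u,v=m["location"][0]*560,m["location"][1]*420;print("top",round(m["score"],2),atz(p,u,v,0).round())
E
python3 e.py; python3 d.py
```

```text
0.55 274 108 [529. -76.   0.]
top 0.97 [534. -89.   0.]
top 0.93 [ 706. -337.    0.]
top 0.62 [ 298. -302.    0.]
t 5.9 [ 524.5 -157.5   45. ] yaw y -4.3 F [ 0.  -0.9 -0.2] w 51.280487832112904
```

arm_command(
  deltas=[
    [[5,0,0,0,0.4],[6,0,0,0,0.4],[6,0,0,0,0.4],[6,0,0,0,0.4],[6,0,0,0,0.4],[6,0,0,0,0.4],[6,0,0,0,0.4],[6,0,0,0,0.4],[6,0,0,0,0.4],[6,0,0,0,0.4],[5,0,0,0,0.4],[4,0,0,0,0.4]],
  ],
)

```text
time_s: 6.9
eef_pos: [529.8, -89.3, 45.3]
tool_rot: [[0.074, 0.997, 0.0], [0.997, -0.074, 0.0], [0.0, 0.0, -1.0]]
force: [-0.4, -2.3, -0.5]
gripper_width: 50.9
gripper_force: 0.9
```

arm_command(
  deltas=[
    [[3,0,0,0,0.4],[4,0,0,0,0.4],[4,0,0,0,0.4],[3,0,0,0,0.4],[2,0,0,0,0.4],[0,0,0,0,0.4]],
  ],
)

```text
time_s: 7.4
eef_pos: [531.0, -73.5, 45.3]
tool_rot: [[0.074, 0.997, 0.0], [0.997, -0.074, 0.0], [0.0, 0.0, -1.0]]
force: [-0.6, 0.3, -0.7]
gripper_width: 51.3
gripper_force: 0.1
```

```bash
python3 e.py; python3 d.py; python3 - <<'E'
from h import *
P={n:manip.camera(n) for n in("wrist","scene")}
a=cv2.resize(P["wrist"]["image"],(400,300));b=cv2.resize(P["scene"]["image"][140:290,190:390],(400,300))
cv2.imwrite("pics/w3.png",np.hstack([a,b]))
E
```

```text
0.57 273 107 [535.   8.   0.]
top 0.57 [528.  -0.   0.]
top 0.56 [ 709. -333.    0.]
t 7.6 [531.  -74.   45.4] yaw y -4.3 F [-0.7 -0.4 -0.1] w 51.27463185056075
```

View pics/w3.png

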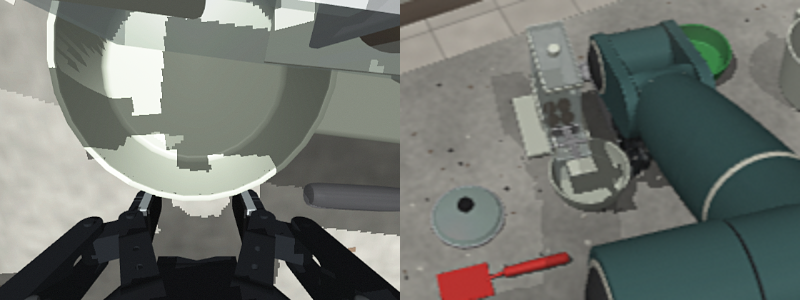

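The dish is cradled against both fingers, about 30 mm short of the spout, and the spoon handle at (360,195) is clear. One last slow push.

arm_command(
  deltas=[
    [[3,0,0,0,0.4],[4,0,0,0,0.4],[4,0,0,0,0.4],[4,0,0,0,0.4],[3,0,0,0,0.4],[3,0,0,0,0.4],[3,0,0,0,0.4],[2,0,0,0,0.4],[1,0,0,0,0.4],[0,0,0,0,0.4]],
  ],
)

```text
time_s: 8.53
eef_pos: [532.9, -46.8, 45.3]
tool_rot: [[0.075, 0.997, 0.0], [0.997, -0.075, 0.0], [0.0, -0.0, -1.0]]
force: [0.5, -0.5, 0.1]
gripper_width: 51.1
gripper_force: 0.3
```

```bash
python3 e.py; python3 d.py
```

```text
top 0.86 [531.  20.   0.]
top 0.76 [ 707. -330.    0.]
top 0.67 [ 308. -295.    0.]
t 8.7333 [532.9 -47.   45.3] yaw y -4.3 F [ 0.5 -0.3 -0.4] w 51.23204592899321
```

arm_command(
  deltas=[
    [[-4,0,0,0,0.4],[-10,0,0,0,0.4],[-20,0,0,0,0.4],[-25,0,0,0,0.4],[-25,0,0,0,0.4],[-10,0,0,0,1],[0,0,-30,0,1],[0,0,-35,0,1],[0,0,-35,0,1],[0,0,-35,0,1],[0,0,-35,0,1],[0,0,-30,0,1]],
  ],
)

```text
time_s: 9.73
eef_pos: [525.7, -141.0, 247.9]
tool_rot: [[0.075, 0.997, 0.001], [0.997, -0.075, -0.0], [-0.0, 0.001, -1.0]]
force: [0.6, -1.2, 1.4]
gripper_width: 0.1
gripper_force: 0.0
```

```bash
python3 e.py; python3 d.py 463 55 245 -10.8;  python3 - <<'E'
from h import *
P={n:manip.camera(n) for n in("top","scene")}
for n,p in P.items():
    for X in ((540,41),(539,35),(537,25)):
        pts=np.array([proj(p,(X[0]+75*np.cos(a),X[1]+75*np.sin(a),45)) for a in np.linspace(0,6.28,60)]); print(n,X,np.r_[pts.min(0),pts.max(0)].round(1))
    for b in manip.look_for(p,"dish")[:2]:
        l,t,w,h=np.array(b["box"])*[560,420,560,420];print(round(b["score"],2),np.round([l,t,l+w,t+h],1))
a=cv2.resize(P["top"]["image"][170:260,220:340],(400,300),interpolation=cv2.INTER_CUBIC);b=cv2.resize(P["scene"]["image"][180:270,230:350],(400,300),interpolation=cv2.INTER_CUBIC)
cv2.imwrite("pics/w4.png",np.hstack([a,b]))
E
```

```text
0.94 278 16 [541.  36.   0.]
0.82 419 295 [ 713. -316.    0.]
0.71 132 303 [ 313. -298.    0.]
top 0.94 [ 304. -304.    0.]
top 0.66 [ 716. -329.    0.]
top 0.64 [533.  30.   0.]
t 9.9333 [ 526.  -141.   245.7] yaw y -4.3 F [ 0.2 -1.  -1.5] w 0.3793217243918134
shift [190.7 -77.5   0.6]
twist 6.499972315092867
top (540, 41) [249.7 196.9 292.1 239.3]
top (539, 35) [251.4 197.2 293.8 239.6]
top (537, 25) [254.2 197.7 296.7 240. ]
0.67 [352.4 264.2 388.7 297.9]
0.59 [352.  150.3 392.8 186.7]
scene (540, 41) [254.7 210.8 295.6 244.5]
scene (539, 35) [256.3 210.4 297.1 244.1]
scene (537, 25) [259.  209.9 299.8 243.5]
0.75 [258.  212.9 298.1 250.1]
```

View pics/w4.png

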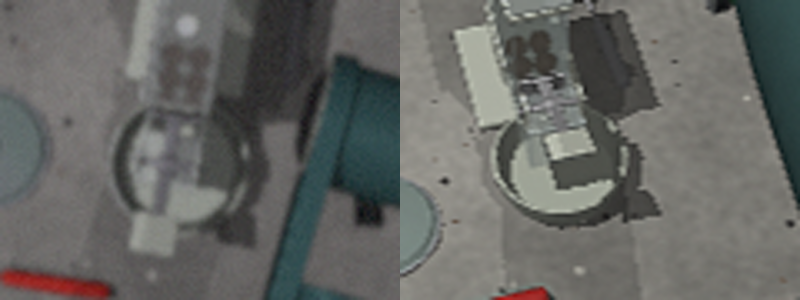

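The dish sits under the hood, with its rim around crop (112–254) in the top view. That allows a y anywhere from 26 to 35, so I'll overlay candidate rims for a sharper check.

```bash
python3 - <<'E'
from h import *
out=[]
for n,(r0,r1,c0,c1),f in (("wrist",(0,210,140,420),1),("scene",(195,261,235,323),1)):
    p=manip.camera(n);k=400/(c1-c0)
    im=cv2.resize(p["image"][r0:r1,c0:c1],(400,300),interpolation=cv2.INTER_CUBIC)
    for X,c in (((540,41),(255,0,0)),((538,28),(0,0,255))):
        for a in np.linspace(0,2*np.pi,90):
            u,v=proj(p,(X[0]+75*np.cos(a),X[1]+75*np.sin(a),45))
            cv2.circle(im,(int((u-c0)*k),int((v-r0)*k)),1,c,-1)
    out.append(im)
cv2.imwrite("pics/w5.png",np.hstack(out))
E
```

```text
(no output)
```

View pics/w5.png

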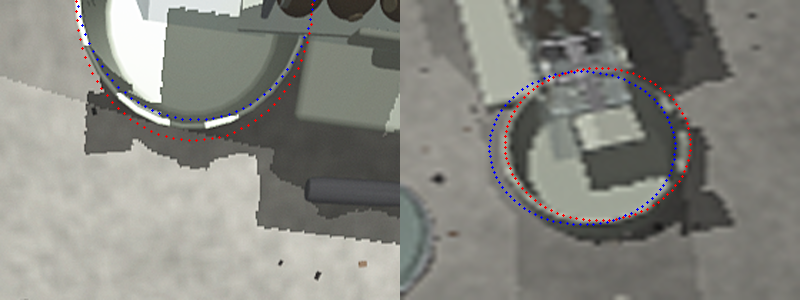

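The white rim lies just outside the blue circle (540,41) in both views, so the dish is at about (537,36), within 7 mm of the spout. Now for the lever plate.

arm_command(
  deltas=[
    [[10,-5,0,0,1],[20,-9,0,0,1],[24,-10,0,0,1],[24,-10,0,0,1],[24,-10,0,0,1],[24,-10,0,0,1],[24,-10,0,0,1],[22,-8,0,0,1],[13,-5,0,0,1],[6,-2,0,0,1],[0,0,0,6.5,1],[0,0,15,0,1]],
  ],
)

```text
time_s: 11.23
eef_pos: [461.9, 56.1, 232.5]
tool_rot: [[0.193, 0.981, 0.003], [0.981, -0.193, 0.0], [0.001, 0.003, -1.0]]
force: [-0.1, -0.6, 0.8]
gripper_width: 0.0
gripper_force: 0.0
```

```bash
python3 d.py 461.5 56 212 -10.8; python3 - <<'E'
from h import *
for n in("wrist","scene"):
    p=manip.camera(n)
    print(n,"pred",np.round(proj(p,(461,55.6,180))))
    for m in manip.mark_of(p,"plate")[:2]:
        u,v=m["location"][0]*560,m["location"][1]*420;print(round(m["score"],2),round(u),round(v),atz(p,u,v,180).round())
E
```

```text
t 11.2333 [461.9  56.1 232.5] yaw y -11.1 F [-0.1 -0.6  0.8] w 0.023474132619326276
shift [-0.2 -0.4 20.5]
twist -0.3320399626954238
wrist pred [275. 249.]
0.27 343 189 [507.  85. 180.]
scene pred [281. 223.]
0.54 281 221 [471.  52. 180.]
```

arm_command(
  deltas=[
    [[0,0,10,0,1],[0,0,8,0,1],[0,0,6,0,1],[0,0,5,0,1],[0,0,5,0,1],[0,0,5,0,1],[0,0,5,0,1],[0,0,5,0,1],[0,0,5,0,1],[0,0,5,0,1],[0,0,5,0,1],[0,0,4,0,1]],
  ],
)

```text
time_s: 12.43
eef_pos: [461.9, 55.6, 162.3]
tool_rot: [[0.187, 0.982, 0.002], [0.982, -0.187, -0.0], [0.0, 0.002, -1.0]]
force: [1.2, 0.1, 7.6]
gripper_width: 0.0
gripper_force: 3.3
```

arm_command(
  deltas=[
    [[0,0,3,0,1],[0,0,2,0,1],[0,0,1,0,1],[0,0,0,0,1]],
  ],
)

```text
time_s: 12.77
eef_pos: [462.0, 55.6, 156.8]
tool_rot: [[0.187, 0.982, 0.002], [0.982, -0.187, -0.0], [0.0, 0.002, -1.0]]
force: [-0.2, -1.3, 8.8]
gripper_width: -0.2
gripper_force: 4.0
```

arm_command(
  deltas=[
    [[0,0,1.5,0,1],[0,0,1.5,0,1],[0,0,0,0,1],[0,0,0,0,1],[0,0,0,0,1],[0,0,0,0,1],[0,0,0,0,1],[0,0,0,0,1],[0,0,0,0,1],[0,0,0,0,1],[0,0,0,0,1],[0,0,0,0,1]],
  ],
)

```text
time_s: 13.77
eef_pos: [462.5, 55.6, 155.9]
tool_rot: [[0.187, 0.982, 0.004], [0.982, -0.187, -0.0], [0.001, 0.004, -1.0]]
force: [-6.6, -1.3, 28.0]
gripper_width: 0.2
gripper_force: 14.1
```

```bash
python3 - <<'E'
from h import *
out=[]
for n,(r0,r1,c0,c1) in (("wrist",(0,420,0,560)),("scene",(165,255,225,345))):
    p=manip.camera(n)
    out.append(cv2.resize(p["image"][r0:r1,c0:c1],(400,300),interpolation=cv2.INTER_CUBIC))
    for i in range(1,7):
        print(n,[(round(m["score"],2),atz(p,m["location"][0]*560,m["location"][1]*420,20).round()) for m in manip.mark_of(p,f"nut{i}")[:6]]) if i==1 else 0
cv2.imwrite("pics/w6.png",np.hstack(out))
E
```

```text
wrist [(0.92, array([487.,  43.,  20.])), (0.88, array([582.,  54.,  20.])), (0.85, array([522.,  30.,  20.])), (0.69, array([498.,  66.,  20.]))]
scene [(0.59, array([499.,  43.,  20.])), (0.59, array([497., 560.,  20.])), (0.5, array([495.,  64.,  20.]))]
```

View pics/w6.png

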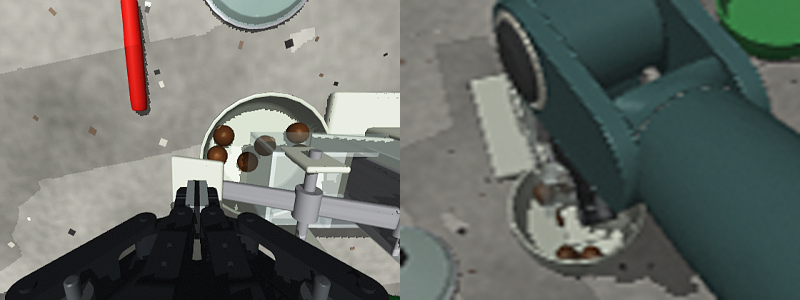

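The lever is at its stop. The wrist view shows five nuts in the dish, at (224,135), (217,156), (247,161), (264,145) and (297,132), with the sixth probably hidden. I'll ease the force a little and wait.

arm_command(
  deltas=[
    [[0,0,-1,0,1],[0,0,-0.5,0,1],[0,0,0,0,1],[0,0,0,0,1],[0,0,0,0,1],[0,0,0,0,1],[0,0,0,0,1],[0,0,0,0,1],[0,0,0,0,1],[0,0,0,0,1],[0,0,0,0,1],[0,0,0,0,1]],
  ],
)

```text
time_s: 14.97
eef_pos: [462.2, 55.6, 156.3]
tool_rot: [[0.187, 0.982, 0.003], [0.982, -0.187, -0.0], [0.0, 0.003, -1.0]]
force: [-3.1, -0.8, 17.5]
gripper_width: -0.4
gripper_force: 8.9
```

arm_command(
  deltas=[
    [[0,0,0,0,1],[0,0,0,0,1],[0,0,0,0,1],[0,0,0,0,1],[0,0,0,0,1],[0,0,0,0,1],[0,0,0,0,1],[0,0,0,0,1],[0,0,0,0,1],[0,0,0,0,1],[0,0,0,0,1],[0,0,0,0,1]],
  ],
)

```text
time_s: 15.97
eef_pos: [462.3, 55.6, 156.4]
tool_rot: [[0.187, 0.982, 0.003], [0.982, -0.187, -0.0], [0.0, 0.003, -1.0]]
force: [-2.6, -1.7, 18.0]
gripper_width: 0.2
gripper_force: 8.9
```

arm_command(
  deltas=[
    [[0,0,0,0,1],[0,0,0,0,1],[0,0,0,0,1],[0,0,0,0,1],[0,0,0,0,1],[0,0,0,0,1],[0,0,-4,0,1],[0,0,-6,0,1],[0,0,-6,0,1],[0,0,-6,0,1],[0,0,-6,0,1],[0,0,-6,0,1]],
  ],
)

```text
time_s: 16.97
eef_pos: [461.7, 55.6, 189.2]
tool_rot: [[0.187, 0.982, 0.001], [0.982, -0.187, -0.0], [0.0, 0.001, -1.0]]
force: [3.2, -1.0, 2.2]
gripper_width: 0.1
gripper_force: 1.7
```

arm_command(
  deltas=[
    [[0,0,-8,0,1],[0,0,-10,0,1],[0,0,-15,0,1],[0,0,-20,0,1],[-25,5,-20,0,1],[-30,5,0,0,1],[-30,5,0,0,1],[-30,5,0,0,1],[-30,5,0,0,1],[-20,5,0,0,1],[0,0,0,0,1],[0,0,0,0,1]],
  ],
)

```text
time_s: 17.97
eef_pos: [459.8, -112.8, 261.8]
tool_rot: [[0.189, 0.982, -0.001], [0.982, -0.189, 0.0], [0.0, -0.001, -1.0]]
force: [0.3, 0.6, 0.1]
gripper_width: 0.1
gripper_force: 0.0
```

```bash
python3 d.py; python3 - <<'E'
from h import *
out=[]
for n,(r0,r1,c0,c1) in (("wrist",(0,420,0,560)),("scene",(165,255,225,345))):
    p=manip.camera(n)
    out.append(cv2.resize(p["image"][r0:r1,c0:c1],(400,300),interpolation=cv2.INTER_CUBIC))
    for k,z in(("nut1",20),("dish",0),("plate",180),("gate",86)):
        print(n,k,[(round(m["score"],2),atz(p,m["location"][0]*560,m["location"][1]*420,z).round().tolist()) for m in manip.mark_of(p,k)])
cv2.imwrite("pics/w7.png",np.hstack(out))
E
```

```text
t 17.9667 [ 459.8 -112.8  261.8] yaw y -10.9 F [0.3 0.6 0.1] w 0.08453642737344376
wrist nut1 [(0.87, [486.0, 41.0, 20.0]), (0.63, [588.0, 22.0, 20.0]), (0.59, [496.0, 63.0, 20.0]), (0.56, [522.0, 28.0, 20.0])]
wrist dish [(0.98, [537.0, 36.0, 0.0]), (0.78, [711.0, -322.0, 0.0])]
wrist plate [(0.17, [541.0, 0.0, 180.0])]
wrist gate [(0.66, [579.0, 35.0, 86.0])]
scene nut1 [(0.61, [483.0, 29.0, 20.0]), (0.58, [501.0, 65.0, 20.0]), (0.53, [557.0, 40.0, 20.0]), (0.42, [522.0, 30.0, 20.0])]
scene dish []
scene plate [(0.57, [482.0, 47.0, 180.0])]
scene gate [(0.48, [585.0, 26.0, 86.0]), (0.43, [484.0, 57.0, 86.0])]
```

View pics/w7.png

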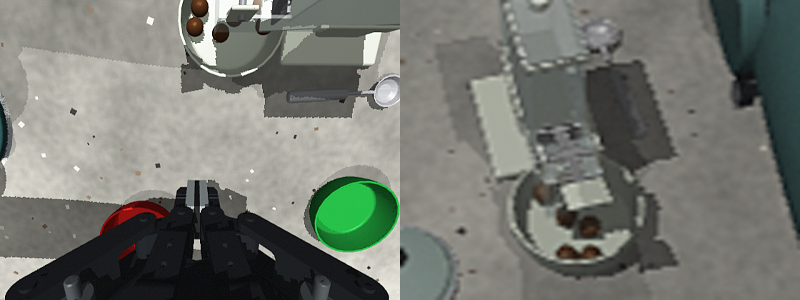

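After release, the scene view shows five nuts at (541,192), (566,214), (589,226), (567,252) and (591,252), an empty hopper, and the plate back up. The wrist view shows a nut near the far-right rim at (263,28). I'll count them numerically from a better viewpoint.

arm_command(
  deltas=[
    [[4,8,0,0,1],[6,12,0,0,1],[6,12,0,0,1],[6,12,0,0,1],[6,10,0,0,1],[3,4,0,0,1],[0,0,0,0,1]],
  ],
)

```text
time_s: 19.05
eef_pos: [523.5, -91.9, 261.4]
tool_rot: [[0.186, 0.982, -0.001], [0.982, -0.186, 0.0], [0.0, -0.001, -1.0]]
force: [-0.5, -0.8, 0.4]
gripper_width: -0.1
gripper_force: 0.0
```

```bash
cat > f.py <<'E'
from h import *
for n in("wrist","scene"):
    p=manip.camera(n)
    print(n,"dish c px",np.round(proj(p,(537,36,20))),"chute",np.round(proj(p,(600,29,100))))
    for k,z in(("nut1",18),("dish",0)):
        for m in manip.mark_of(p,k): print("",k,round(m["score"],2),np.round([m["location"][0]*560,m["location"][1]*420]),atz(p,m["location"][0]*560,m["location"][1]*420,z).round())
    h=cv2.cvtColor(p["image"],cv2.COLOR_BGR2HSV)
    k=cv2.inRange(h,(3,70,20),(18,255,190));N,_,st,ce=cv2.connectedComponentsWithStats(k)
    for i in range(1,N):
        X=atz(p,*ce[i],18)
        if st[i,4]>(8 if n=="scene" else 40) and np.hypot(X[0]-560,X[1]-36)<200: print(" blob",st[i].tolist(),X.round())
E
python3 f.py
```

```text
wrist dish c px [266.  67.] chute [340.  46.]
 nut1 0.83 [220.  46.] [493.  65.  18.]
 nut1 0.59 [220.  70.] [486.  43.  18.]
 nut1 0.57 [312.  46.] [589.  48.  18.]
 nut1 0.55 [255.  78.] [522.  28.  18.]
 dish 0.87 [432. 307.] [ 711. -320.    0.]
 blob [213, 32, 12, 25, 251] [492.  69.  18.]
 blob [208, 57, 21, 27, 404] [484.  43.  18.]
 blob [243, 79, 23, 13, 152] [520.  21.  18.]
scene dish c px [277. 231.] chute [271. 205.]
 nut1 0.52 [272. 230.] [551.  47.  18.]
 nut1 0.43 [275. 239.] [508.  59.  18.]
 nut1 0.43 [277. 230.] [544.  34.  18.]
 nut1 0.39 [280. 241.] [491.  43.  18.]
 dish 0.87 [277. 233.] [543.  32.   0.]
 blob [265, 220, 3, 6, 11] [591.  55.  18.]
 blob [272, 229, 6, 4, 18] [544.  41.  18.]
 blob [279, 230, 6, 6, 31] [524.  23.  18.]
 blob [272, 239, 13, 4, 41] [499.  50.  18.]
```

arm_command(
  deltas=[
    [[-4,-4,0,0,1],[-8,0,10,0,1],[-8,0,15,0,1],[-8,0,15,0,1],[-6,0,10,0,1],[0,0,0,0,1],[0,0,0,0,1]],
  ],
)

```text
time_s: 19.93
eef_pos: [512.1, -125.6, 211.0]
tool_rot: [[0.188, 0.982, -0.001], [0.982, -0.188, 0.0], [0.0, -0.001, -1.0]]
force: [-0.3, 0.5, 0.4]
gripper_width: -0.1
gripper_force: 0.0
```

```bash
python3 d.py; python3 f.py | sed '/^scene/,$d'; python3 - <<'E'
from h import *
p=manip.camera("wrist");o=ray(p,0,0)[0];print("cam",o.round())
for X in((588,22,18),(588,50,18)):
    u,v=proj(p,X);print(X,round(u),round(v),"at z90",(o+(np.array(X)-o)*(90-o[2])/(18-o[2])).round())
    if 0<v<420:
        for dv in range(-12,13,6):print([p["image"][int(np.clip(v+dv,0,419)),int(u+du)].tolist() for du in range(-18,19,9)])
E
```

```text
t 19.9333 [ 512.1 -125.6  211. ] yaw y -10.8 F [-0.3  0.5  0.4] w -0.13199248284060516
wrist dish c px [270.  15.] chute [367. -34.]
 nut1 0.94 [209.  23.] [482.  41.  18.]
 nut1 0.77 [259.  29.] [525.  28.  18.]
 nut1 0.66 [328.  20.] [588.  23.  18.]
 dish 0.97 [271.  21.] [538.  36.   0.]
 dish 0.67 [463. 307.] [ 715. -322.    0.]
 blob [198, 0, 29, 37, 774] [486.  44.  18.]
 blob [264, 0, 21, 11, 74] [543.  44.  18.]
 blob [242, 15, 27, 32, 624] [522.  27.  18.]
 blob [316, 23, 24, 11, 151] [587.  17.  18.]
cam [526. -48. 331.]
(588, 22, 18) 327 22 at z90 [574.   6.  90.]
[[104, 109, 105], [105, 114, 107], [62, 62, 58], [111, 117, 110], [109, 114, 110]]
[[109, 115, 109], [106, 115, 107], [107, 114, 109], [109, 116, 108], [111, 115, 112]]
[[107, 115, 110], [109, 113, 110], [110, 118, 110], [102, 107, 99], [94, 101, 95]]
[[116, 129, 122], [16, 26, 35], [23, 32, 41], [9, 16, 27], [73, 83, 78]]
[[121, 132, 126], [88, 99, 96], [0, 3, 17], [77, 86, 80], [76, 83, 79]]
(588, 50, 18) 323 -13 at z90 [574.  27.  90.]
```

Six distinct nuts, each seen in the dish at a consistent height: (485,43), (493,67), (522,27), (544,43), (588,22) and (588,50). All are within 57 mm of the dish centre at (537,36), and the robot is touching nothing, so I'm handing in.

```bash
python3 -c "from cell import manip;print(manip.job_done())"
```

```text
the job is handed in; nothing more can be done
None
```

The job is handed in with no verdict returned: the dish stands about 6 mm from the spout's middle, I counted all six nuts in it from camera positions, the plate looked back up after release, and the arm is clear of everything.

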